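# Swing the watering spout over the olive pot and open the tap

## Robot

A 7-joint arm with a two-finger parallel gripper is mounted at the origin on the work surface. World frame = base frame: x ahead of the robot, y to its left, z up, the work surface at z = 0. Lengths are in m, angles in rad, forces in N, time in s.
With the tool pointing down it reaches from about 0.35 to 0.775 m from the base axis. Payload 3.1 kg.
Tool frame: the origin (TCP) lies midway between the tips of the shut fingers; the grasp point (between the pads) lies 19 mm behind it; z points along the fingers, y is the line along which they close (so a half turn about z gives the same grasp; the last joint's range is limited). The gripper opens to 85 mm and grips with 20 to 120 N. Pads are 22 mm wide; open, the fingers measure 114 mm over their backs; the gripper's body (76 mm by 85 mm) begins 54 mm behind the grasp point. The pads swing forward as they close: fully open they stand 13 mm farther back than shut.
Start: joints at [1.281, 0.311, 0.014, 1.512, -0.004, 1.319, -0.027], TCP at [0.135, -0.533, 0.231] pointing down, gripper open.
Joint ranges: [-2.7, 2.7], [-0.3, 1.91], [-1.27, 1.3], [0.12, 2.57], [-1.44, 4.58], [0.2, 2.03], [-3.05, 3.05]. Speed limits (rad/s): [2.79, 2.79, 3.14, 3.14, 3.14, 3.14, 3.14].

## Interface

Orientations are given as a 3x3 rotation matrix whose columns are the frame's x, y, z axes.
In Python, from workcell import ctrl gives the robot as it stands. The module is installed in compiled form; this text tells all that it offers.
- The arm moves only by the shell command python3 -m crank 'ROWS' [FORCE]. ROWS is JSON, a list of rows, each an object with "delta_rot": the turn, a rotation vector about the tool's x, y, z in rad, a list of three; "dp": the shift along the tool's x, y, z in m, a list of three; "claw": the opening, from 0 (shut) to 1 (fully open). In form: [{"delta_rot": [ax, ay, az], "dp": [x, y, z], "claw": claw}, ...]. A call has exactly 8 rows; each row shifts and turns the commanded pose from where the row before left it, along the tool's axes as they then stand; what a row does not reach is not made up. A row lasts 1/12 s, in which the tool goes at most 41.7 mm and 7.16 degrees, less where a joint would pass 70% of its speed; a pose out of reach is approached as far as the arm can. A call is refused whole if a number of a shift passes 0.0417 or a number of a turn 0.125, either way. A call with a gripper value outside its range is refused whole. The fingers move at their own pace and stop on an object; FORCE is the grip in N (left out, the last holds). Time passes only in rows, so rows that do not move let the fingers close, or fill a call up. It gives the time, the measured TCP pose, the force, the opening and the grip force at its end, in the units of the state.
- ctrl.get_obs(): the state, without advancing time (a new reading comes with each control period).
- ctrl.read_camera(name): name is "side" or "top" or "wrist"; returns the picture (384x512x3 uint8, red, green, blue); there is no depth.
- ctrl.camera_model(name): a dict with "fx", "fy", "cx", "cy" (pixels), "R" (3x3) and "t" (3): a world point X has camera coordinates R X + t; the wrist camera has in their place "hand_eye" (4x4, takes a point from camera to tool coordinates, whose origin is the TCP and whose axes are the flange's). Camera axes: x right, y down, z forward; pixel columns grow to the right and rows downward; lengths in m; the calibration is good to about 2 mm. A picture is of the moment at which its call begins: read the wrist's pose just before it. camera_model takes no time and is no camera call.
- ctrl.hand_in(): hands the job in; it is judged then, once.
The state is a dict: "t": time; "q": joint angles; "qvel": joint speeds; "joint_efforts": joint torques, N m; "tcp_pos": TCP position; "tcp_rot": TCP orientation; "contact_force": force on the tool from outside, world axes, zero at the start; "moment": the same for the moment, N m; "gripper_width": finger opening in m; "grasp_force": force on a finger pad.
Only numpy, scipy, OpenCV 4.12 (cv2) and the standard library are available. Lean on these libraries where they do the work, as an engineer would, in place of code of your own. Each camera call takes 0.05 s, during which the arm holds its last target. There are 200 camera calls.

## Task

Push the swivelling watering spout round with a finger until its outlet stands over the middle of the olive pot. Only then push the red tap lever round to its fully open stop, leaving the spout over the pot. Do not shift or lift the pots, the seedling tray, the rake or the pot feet.

Things in the scene. Friction and masses are not known exactly. Their poses are not given: they have to be found in the camera images.
- spout (a joint): Swing of the spout (rad) about the upright post; positive is clockwise from above. At 0 it points along -x of post_axis (to the robot), at +1.57 along +y. Stops -1.6 and 1.3; starts parked at -1.5 to -1.25. A straight level steel tube 18 mm thick, centre line 160 mm above the table. Friction 0.08 N m (1 N of push at 80 mm from the axis); stays where left.
- post_axis (a point): On the axis of the upright post, 160 mm above the table (spout's centre line). The tap set (post with foot of 38 mm radius, copper pipe, brass valve) is fixed to the table, turned up to 0.15 rad; this point's x axis points away from the robot, y left, z up. The brass hub on the post is 40 mm across, top at 176 mm.
- outlet (a point): Centre of the lower mouth of the brass nozzle that hangs from the free end of the spout: 20 mm diameter, 126 mm above the table, 160 mm from the post's axis. Nothing under the spout is taller than 95 mm.
- lever (a joint): Turn of the red tap lever (rad) about a vertical axis; positive is clockwise from above. 0 is closed: it points along -x of post_axis (to the robot, across the pipe). The stop at 1.57 is fully open: it points along +y of that point (along the pipe). Starts at 0 to 0.12. Friction 0.06 N m (under 1 N at its tip); stays where left.
- lever_axis (a point): On the lever's axis, at the lever's mid height (80 mm above the table), over the brass valve, 70 mm to -x and 280 mm to +y of the post in the tap set's axes.
- lever_tip (a point): Free end of the red lever, on its centre line, 80 mm above the table, 95 mm from its axis. A flat bar 18 mm wide, 12 mm high. Under the open position lie the pipe (top 40 mm high, its end nut 47 mm) and the valve with its brass collars (38 mm across, tops 51 mm high, out to 45 mm from the axis along y); else the table.
- olive_pot: Olive-green ceramic pot, 95 mm high, 92 mm across the rim, 66 mm across the foot, 0.5 to 1 kg with soil and moss. Origin at the centre of its underside. Loose. One of three things that stand 160 mm from the post at about -0.87, 0 and +0.87 rad of spout swing (6 mm scatter); which is where is drawn each time.
- clay_pot: Terracotta pot of the same size as the olive one. Origin at the centre of its underside. Loose, to be left alone. One of three things that stand 160 mm from the post at about -0.87, 0 and +0.87 rad of spout swing (6 mm scatter); which is where is drawn each time.
- seed_tray: White plastic four-cell seedling tray, 85 x 85 x 50 mm, origin at the centre of its underside. Loose, to be left alone. One of three things that stand 160 mm from the post at about -0.87, 0 and +0.87 rad of spout swing (6 mm scatter); which is where is drawn each time.
- rake: Steel hand rake with a wooden handle, 250 mm long along its x axis, 91 mm wide, 24 mm high, lying on the table on the right of the post (-y). Origin on the table near its middle. To be left alone.
- pot_feet: Round grey silicone pot feet set, 68 mm across, 18 mm high, on the table between the pots and the lever, nearer to the robot. Origin at the centre of its underside. To be left alone.
Things that resemble listed ones, but are neither listed nor needed, are in the scene too. Leave any purple look-alike of the olive_pot alone.

How it is judged:
By the outcome, as a careful person would: the job done as asked, in the order asked, and still so for the second after the job is handed in, with the robot touching nothing.
It also fails if it takes over 67 s, if anything falls off the work surface, if the arm or the gripper's body presses on something with over 40 N, if the wrist force passes 120 N, or if a joint passes its speed limit or range.

## Working session

There is one attempt and no reset: what is moved stays moved. The work goes in short steps, Python scripts to look and compute and a shell command to move; the robot and the scene stay as the last step left them, time stands still between calls to the robot, and variables do not carry over. Pictures are saved under pics/ and viewed, at most 10 in all, crops included, and the job is handed in when it is done.

```bash
mkdir -p pics; python3 - <<'E'
from workcell import ctrl
import cv2,numpy as np
np.set_printoptions(precision=4,suppress=True)
o=ctrl.get_obs();print(o['t'],o['tcp_pos'],o['tcp_rot'],o['gripper_width'])
for n in("top","side"):
    cv2.imwrite(f"pics/{n}0.png",cv2.cvtColor(ctrl.read_camera(n),cv2.COLOR_RGB2BGR)); print(n,ctrl.camera_model(n))
E
```

```text
0.0 [ 0.1347 -0.5325  0.2302] [[ 0.9694  0.2454 -0.0007]
 [ 0.2454 -0.9694  0.0023]
 [-0.0001 -0.0024 -1.    ]] 0.08540906793705873
top {'fx': 384.8562641891908, 'fy': 384.8562641891908, 'cx': 255.7189416265768, 'cy': 197.3603559993399, 'R': array([[ 0.0068, -1.    ,  0.0056],
       [-0.9888, -0.0076, -0.1492],
       [ 0.1493, -0.0045, -0.9888]]), 't': array([-0.0788,  0.5253,  1.046 ])}
side {'fx': 371.3844833897483, 'fy': 371.3844833897483, 'cx': 259.05621536380244, 'cy': 193.7470049793456, 'R': array([[-0.7242, -0.6895,  0.0145],
       [-0.4211,  0.4254, -0.8011],
       [ 0.5462, -0.5862, -0.5984]]), 't': array([0.3272, 0.3478, 0.7443])}
```

View pics/top0.png

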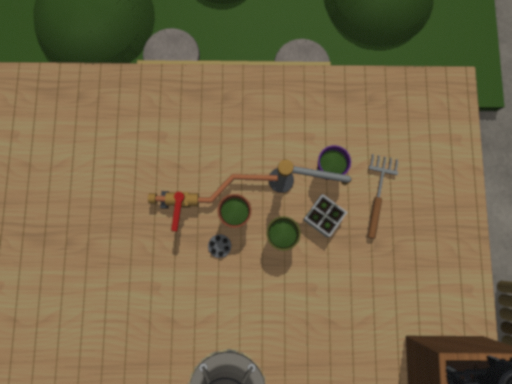

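View pics/side0.png

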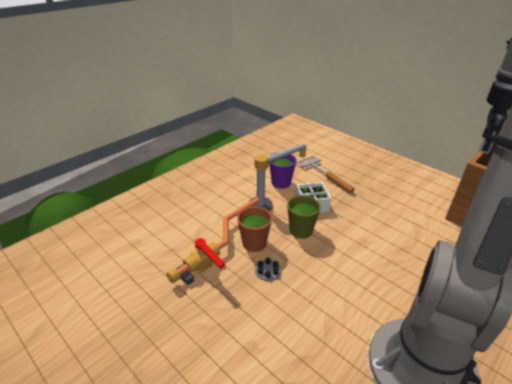

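The top picture shows the hub at about (286,168) and the spout pointing right to (349,180). The olive pot is at (283,233) in the middle slot, with the clay pot at (235,210) and the tray at (326,215). The red lever runs from (179,197) to (176,230). The side picture agrees on which item is in each slot, and the purple pot stands behind.

```bash
cat > h.py <<'E'
from workcell import ctrl
import cv2,numpy as np
np.set_printoptions(precision=4,suppress=True)
def at(n,px,z):
    m=ctrl.camera_model(n);R=np.array(m['R']);t=np.array(m['t'])
    d=R.T@[(px[0]-m['cx'])/m['fx'],(px[1]-m['cy'])/m['fy'],1];c=-R.T@t
    return c+d*(z-c[2])/d[2]
def pix(n,X):
    m=ctrl.camera_model(n);c=np.array(m['R'])@X+m['t'];return [c[0]/c[2]*m['fx']+m['cx'],c[1]/c[2]*m['fy']+m['cy']]
E
python3 - <<'E'
from h import *
im=cv2.imread('pics/top0.png');h=cv2.cvtColor(im,cv2.COLOR_BGR2HSV)
cr=cv2.resize(im[140:270,140:360],None,fx=3.6,fy=3.6,interpolation=cv2.INTER_CUBIC);cv2.imwrite('pics/crop.png',cr)
def comp(mask,seed):
    n,l,s,c=cv2.connectedComponentsWithStats(mask.astype(np.uint8));i=np.argmin([np.hypot(*(c[k]-seed)) if k and s[k,4]>15 else 1e9 for k in range(n)]);return l==i,s[i],c[i]
H,S,V=[h[...,i].astype(int) for i in range(3)]
m,s,c=comp(((H<5)|(H>175))&(S>200)&(V>120),(178,210));print('lever',s,c)
p=np.argwhere(m)[:,::-1].astype(float);print(cv2.minAreaRect(p.astype(np.float32)))
m,s,c=comp((H>30)&(H<70)&(S>80),(283,233));print('olive',s,c)
m,s,c=comp((H>15)&(H<28)&(S>150),(286,167));print('hub',s,c,'->',at('top',c,.172))
for y,x in((168,286),(233,283),(215,235),(173,320),(178,346),(162,286)):print(x,y,h[y,x])
E
```

```text
lever [     0      0    512    384 196606] [255.5008 191.4999]
((255.5, 191.5), (383.0, 511.0), 90.0)
olive [268 218  31  31 761] [282.8384 233.0618]
hub [     0      0    512    384 196565] [255.491  191.4821] -> [ 0.5206 -0.0738  0.172 ]
286 168 [ 19 147 144]
283 233 [ 47 137  82]
235 215 [ 47 129  79]
320 173 [ 60   4 120]
346 178 [ 60   4 117]
286 162 [ 19 148 148]
```

View pics/crop.png

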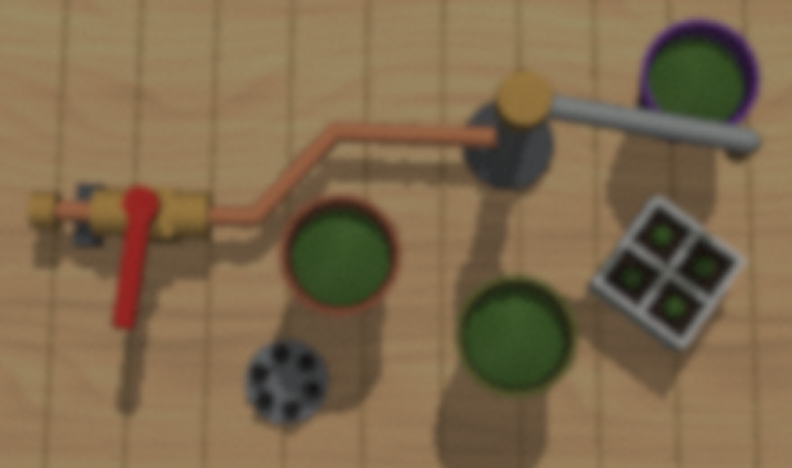

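The crop (scale 3.6, offset 140,140) shows the hub top at (525,98), the spout end at (757,139) and the olive rim centre at (517,336). The lever pivot is at (141,203) and its tip at (124,327).

```bash
python3 - <<'E'
from h import *
f=lambda u,v:((u+.5)/3.6+139.5,(v+.5)/3.6+139.5)
D={}
for n,u,v,z in(('hub',525,98,.176),('foot',508,147,.006),('spA',560,105,.167),('spE',757,139,.162),('olive',517,336,.095),('clay',341,255,.095),('tray',667,272,.05),('feet',287,382,.018),('purple',699,74,.095),('levax',141,203,.09),('levtip',124,327,.085),('nut',42,209,.035),('valveR',208,213,.035)):
    D[n]=at('top',f(u,v),z);print(n,D[n])
a=D['levax'];h=D['hub'];print('lev len',np.hypot(*(D['levtip']-a)[:2]))
d=(h-a)[:2]; # tap frame: lever axis at (-.07,.28)
yaw=np.arctan2(-d[1],-d[0])-np.arctan2(.28,-.07);print('yaw',yaw,np.hypot(*d),np.hypot(.07,.28))
# swing: positive clockwise; at 0 points -x
def swing(p):
    e=(p-h)[:2];th=np.arctan2(e[1],e[0])-yaw;return -(((th-np.pi)+np.pi)%(2*np.pi)-np.pi),np.hypot(*e)
for n in('spE','spA','olive','clay','tray','purple','feet'):print(n,swing(D[n]))
e=(D['levtip']-a)[:2];print('lever ang',-(((np.arctan2(e[1],e[0])-yaw-np.pi)+np.pi)%(2*np.pi)-np.pi))
s=cv2.imread('pics/side0.png')
for n in('hub','spE','olive','levax','levtip'):cv2.circle(s,tuple(int(round(x)) for x in pix('side',D[n])),2,(255,0,255),-1);print(n,pix('side',D[n]))
cv2.imwrite('pics/sc.png',cv2.resize(s[120:300,140:370],None,fx=3.3,fy=3.3,interpolation=cv2.INTER_CUBIC))
E
```

```text
hub [ 0.5827 -0.1481  0.176 ]
foot [ 0.5815 -0.1482  0.006 ]
spA [ 0.58   -0.1733  0.167 ]
spE [ 0.5579 -0.3117  0.162 ]
olive [ 0.423  -0.1481  0.095 ]
clay [ 0.4817 -0.0182  0.095 ]
tray [ 0.4756 -0.2675  0.05  ]
feet [0.3902 0.0266 0.018 ]
purple [ 0.6213 -0.2863  0.095 ]
levax [0.5203 0.1319 0.09  ]
levtip [0.4281 0.142  0.085 ]
nut [0.5233 0.2203 0.035 ]
valveR [0.5211 0.0899 0.035 ]
lev len 0.09271312770026259
yaw -0.025493468321215795 0.28684387185277943 0.28861739379323625
spE (np.float64(-1.4457863810744094), np.float64(0.16548276605345227))
spA (np.float64(-1.4892692180944511), np.float64(0.025340707906818184))
olive (np.float64(-0.025628835994770505), np.float64(0.15976219929513283))
clay (np.float64(0.8845271095495901), np.float64(0.1645177293008454))
tray (np.float64(-0.8653310387627906), np.float64(0.16039445789663984))
purple (np.float64(-1.8681248395941106), np.float64(0.14353410221742519))
feet (np.float64(0.7111591088148597), np.float64(0.2599454600193021))
lever ang 0.08426791361022445
hub [np.float64(262.5478452357028), np.float64(157.62496549347213)]
spE [np.float64(305.0029379073568), np.float64(144.82128982837224)]
olive [np.float64(304.99910693290116), np.float64(205.05405199975155)]
levax [np.float64(201.42719013704016), np.float64(240.41860477073172)]
levtip [np.float64(224.0427801170671), np.float64(264.10543079184833)]
```

View pics/sc.png

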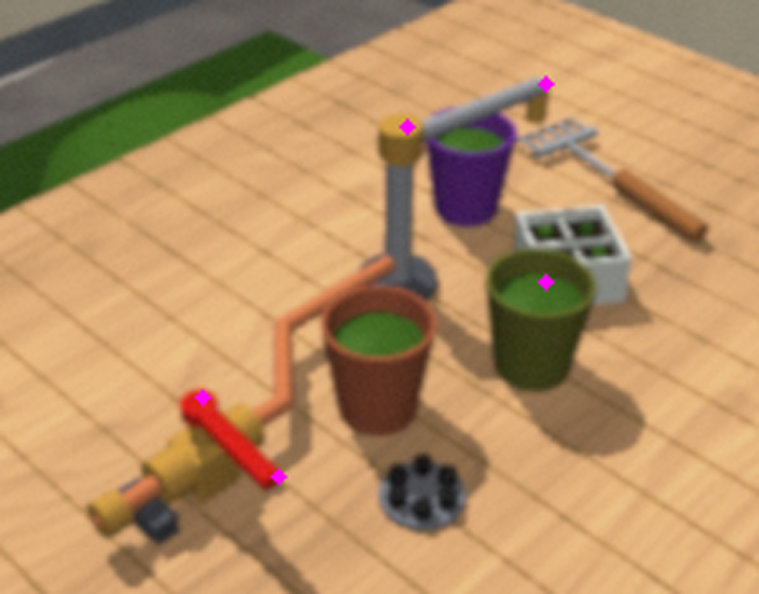

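Every distance matches the given geometry: post to lever axis 287 mm (expected 289), pot radius 160 mm, lever about 93 mm. The olive pot lies straight along world -x from the post. I'll start by squaring the tool, rising and shutting the fingers.

```bash
python3 -m crank '[{"delta_rot":[0,0,0.124],"dp":[0,0,-0.03],"claw":0},{"delta_rot":[0,0,0.124],"dp":[0,0,0],"claw":0},{"delta_rot":[0,0,0],"dp":[0.03,0,0],"claw":0},{"delta_rot":[0,0,0],"dp":[0.03,-0.016,0],"claw":0},{"delta_rot":[0,0,0],"dp":[0.03,-0.016,0],"claw":0},{"delta_rot":[0,0,0],"dp":[0.03,-0.016,0],"claw":0},{"delta_rot":[0,0,0],"dp":[0.03,-0.016,0],"claw":0},{"delta_rot":[0,0,0],"dp":[0.03,-0.016,0],"claw":0}]'
```

```text
t: 0.77
tcp_pos: [0.316, -0.452, 0.2608]
tcp_rot: [[1.0, -0.0, -0.001], [-0.0, -1.0, 0.001], [-0.001, -0.001, -1.0]]
contact_force: [0.5, -0.3, -0.1]
gripper_width: -0.0005
grasp_force: 0.0
```

```bash
python3 -m crank '[{"delta_rot":[0,0,0],"dp":[0.034,-0.02,0],"claw":0},{"delta_rot":[0,0,0],"dp":[0.034,-0.02,0],"claw":0},{"delta_rot":[0,0,0],"dp":[0.034,-0.02,0],"claw":0},{"delta_rot":[0,0,0],"dp":[0.034,-0.02,0],"claw":0},{"delta_rot":[0,0,0],"dp":[0.034,-0.02,0],"claw":0},{"delta_rot":[0,0,0],"dp":[0.034,-0.02,0],"claw":0},{"delta_rot":[0,0,0],"dp":[0.034,-0.02,0],"claw":0},{"delta_rot":[0,0,0],"dp":[0.034,-0.02,0],"claw":0}]'
python3 -m crank '[{"delta_rot":[0,0,0],"dp":[0.034,-0.02,0],"claw":0},{"delta_rot":[0,0,0],"dp":[0,-0.01,0],"claw":0},{"delta_rot":[0,0,0],"dp":[0,0,0],"claw":0},{"delta_rot":[0,0,0],"dp":[0,0,0.03],"claw":0},{"delta_rot":[0,0,0],"dp":[0,0,0.03],"claw":0},{"delta_rot":[0,0,0],"dp":[0,0,0.03],"claw":0},{"delta_rot":[0,0,0],"dp":[0,0,0.03],"claw":0},{"delta_rot":[0,0,0],"dp":[0,0,0],"claw":0}]'
```

```text
t: 1.43
tcp_pos: [0.588, -0.292, 0.2606]
tcp_rot: [[1.0, -0.0, -0.001], [-0.0, -1.0, 0.0], [-0.001, -0.0, -1.0]]
contact_force: [0.8, -0.8, 0.2]
gripper_width: -0.0002
grasp_force: 0.0
t: 2.1
tcp_pos: [0.6142, -0.2642, 0.1338]
tcp_rot: [[1.0, -0.003, -0.015], [-0.003, -1.0, 0.003], [-0.015, -0.003, -1.0]]
contact_force: [-1.2, 0.6, -0.7]
gripper_width: 0.0
grasp_force: 0.0
```

```bash
python3 - <<'E'
from h import *
H=np.array([.5827,-.1481]);r=.11
for f in np.arange(.15,1.58,.1):
    p=H+r*np.array([-np.sin(f),-np.cos(f)])+(.009+.011*np.cos(f)+.0145*np.sin(f))*np.array([np.cos(f),-np.sin(f)])
    print(round(f,2),p)
E
```

```text
0.15 [ 0.5881 -0.2602]
0.25 [ 0.578  -0.2604]
0.35 [ 0.5678 -0.2598]
0.45 [ 0.5576 -0.2581]
0.55 [ 0.5473 -0.2554]
0.65 [ 0.5373 -0.2517]
0.75 [ 0.5274 -0.2469]
0.85 [ 0.518  -0.2411]
0.95 [ 0.509  -0.2342]
1.05 [ 0.5007 -0.2263]
1.15 [ 0.4932 -0.2174]
1.25 [ 0.4866 -0.2077]
1.35 [ 0.481  -0.1971]
1.45 [ 0.4765 -0.1859]
1.55 [ 0.4732 -0.1741]
```

```bash
python3 -m crank '[{"delta_rot":[0,0,0],"dp":[-0.014,-0.002,-0.005],"claw":0},{"delta_rot":[0,0,0],"dp":[-0.013,-0.002,0],"claw":0},{"delta_rot":[0,0,0],"dp":[-0.01,0,0],"claw":0},{"delta_rot":[0,0,0],"dp":[-0.01,0,0],"claw":0},{"delta_rot":[0,0,0],"dp":[-0.01,-0.002,0],"claw":0},{"delta_rot":[0,0,0],"dp":[-0.01,-0.003,0],"claw":0},{"delta_rot":[0,0,0],"dp":[-0.01,-0.004,0],"claw":0},{"delta_rot":[0,0,0],"dp":[-0.01,-0.005,0],"claw":0}]'
```

```text
t: 2.77
tcp_pos: [0.5344, -0.2474, 0.1492]
tcp_rot: [[1.0, -0.003, 0.005], [-0.003, -1.0, -0.003], [0.005, 0.003, -1.0]]
contact_force: [2.6, -0.4, -0.0]
gripper_width: 0.0001
grasp_force: 0.7
```

```bash
python3 -m crank '[{"delta_rot":[0,0,0],"dp":[0,0,0.012],"claw":0},{"delta_rot":[0,0,0],"dp":[-0.009,-0.004,0],"claw":0},{"delta_rot":[0,0,0],"dp":[-0.009,-0.006,0],"claw":0},{"delta_rot":[0,0,0],"dp":[-0.009,-0.007,0],"claw":0},{"delta_rot":[0,0,0],"dp":[-0.008,-0.008,0],"claw":0},{"delta_rot":[0,0,0],"dp":[-0.007,-0.009,0],"claw":0},{"delta_rot":[0,0,0],"dp":[-0.006,-0.009,0],"claw":0},{"delta_rot":[0,0,0],"dp":[0,0,0],"claw":0}]'
python3 - <<'E'
from h import *
im=cv2.cvtColor(ctrl.read_camera('top'),cv2.COLOR_RGB2BGR)
cv2.imwrite('pics/t1.png',cv2.resize(im[130:280,200:400],None,fx=3.6,fy=3.6,interpolation=cv2.INTER_CUBIC))
im=cv2.cvtColor(ctrl.read_camera('side'),cv2.COLOR_RGB2BGR)
cv2.imwrite('pics/s1.png',cv2.resize(im[120:270,200:370],None,fx=3.6,fy=3.6,interpolation=cv2.INTER_CUBIC))
E
```

```text
t: 3.43
tcp_pos: [0.4853, -0.2014, 0.1361]
tcp_rot: [[1.0, 0.0, 0.001], [0.0, -1.0, -0.0], [0.001, 0.0, -1.0]]
contact_force: [-0.4, 1.8, 0.8]
gripper_width: 0.0002
grasp_force: 0.0
```

View pics/s1.png

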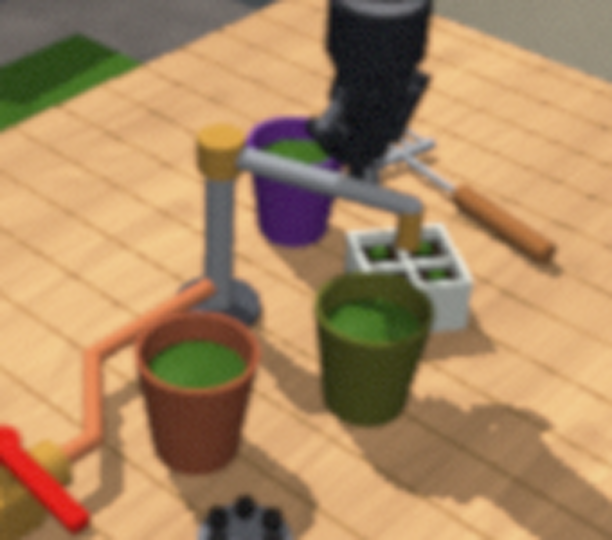

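The side picture shows the finger against the spout's far side. The tube end is at crop (420,205), and the nozzle mouth at (408,248) is still between the tray and the olive pot. I'll measure the nozzle.

```bash
python3 - <<'E'
from h import *
H=np.array([.5827,-.1481])
for u,v,z in((408,248,.126),(420,203,.165)):
    p=at('side',((u+.5)/3.6+199.5,(v+.5)/3.6+119.5),z)[:2];e=p-H;print(p,np.hypot(*e),'phi',np.arctan2(-e[0],-e[1]))
for f in (1.57,1.5,1.4,1.3):
    q=H+.16*np.array([-np.sin(f),-np.cos(f)]);print(f,(np.array(pix('side',[*q,.126]))-[199.5,119.5])*3.6)
E
```

```text
[ 0.4301 -0.1881] 0.15776540744625633 phi 1.3144931619528453
[ 0.4285 -0.1942] 0.16095673108739036 phi 1.2805587514685348
1.57 [383.8933 275.1784]
1.5 [392.7303 268.4897]
1.4 [403.6115 258.3993]
1.3 [412.3823 247.8063]
```

```bash
python3 -m crank '[{"delta_rot":[0,0,0],"dp":[-0.004,-0.006,0],"claw":0},{"delta_rot":[0,0,0],"dp":[-0.004,-0.006,0],"claw":0},{"delta_rot":[0,0,0],"dp":[-0.003,-0.006,0],"claw":0},{"delta_rot":[0,0,0],"dp":[-0.001,-0.005,0],"claw":0},{"delta_rot":[0,0,0],"dp":[0,-0.003,0],"claw":0},{"delta_rot":[0,0,0],"dp":[0,0,0],"claw":0},{"delta_rot":[0,0,0],"dp":[0,0,0],"claw":0},{"delta_rot":[0,0,0],"dp":[0,0,0],"claw":0}]'
python3 - <<'E'
from h import *
im=cv2.cvtColor(ctrl.read_camera('side'),cv2.COLOR_RGB2BGR);cv2.imwrite('pics/s2f.png',im)
cv2.imwrite('pics/s2.png',cv2.resize(im[150:240,240:350],None,fx=6,fy=6,interpolation=cv2.INTER_CUBIC))
E
```

```text
t: 4.2
tcp_pos: [0.474, -0.1762, 0.1342]
tcp_rot: [[1.0, -0.0, -0.0], [-0.0, -1.0, 0.0], [-0.0, -0.0, -1.0]]
contact_force: [0.7, 0.2, -1.0]
gripper_width: 0.0001
grasp_force: 0.0
```

View pics/s2.png

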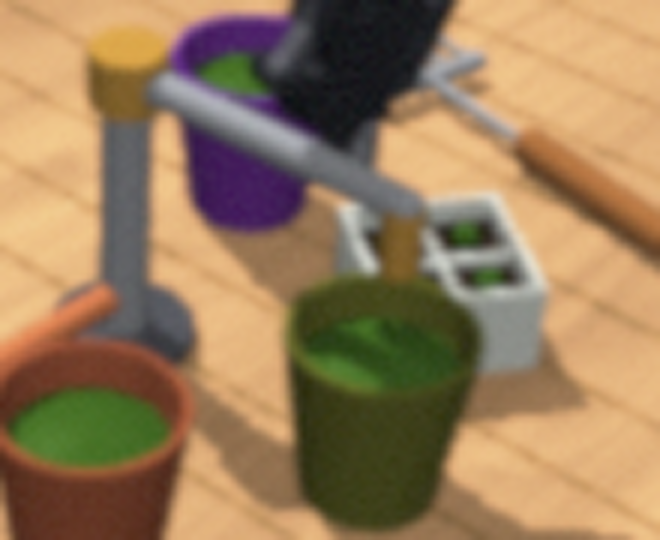

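The mouth is at crop (400,280), near the pot's axis. The hub and rim both sit 1.7 px left of where this camera should show them, so correcting for that offset gives phi of about 1.52. That agrees with the finger position (1.53), so about 5 mm remains.

```bash
python3 -m crank '[{"delta_rot":[0,0,0],"dp":[0,-0.003,0],"claw":0},{"delta_rot":[0,0,0],"dp":[0,-0.002,0],"claw":0},{"delta_rot":[0,0,0],"dp":[0,0,0],"claw":0},{"delta_rot":[0,0,0],"dp":[0,0,0],"claw":0},{"delta_rot":[0,0,0],"dp":[0,0.01,0],"claw":0},{"delta_rot":[0,0,0],"dp":[0,0.02,0],"claw":0},{"delta_rot":[0,0,0],"dp":[0,0.03,-0.02],"claw":0},{"delta_rot":[0,0,0],"dp":[0,0.01,-0.03],"claw":0}]'
python3 - <<'E'
from h import *
im=cv2.cvtColor(ctrl.read_camera('top'),cv2.COLOR_RGB2BGR);s=cv2.cvtColor(ctrl.read_camera('side'),cv2.COLOR_RGB2BGR)
a=cv2.resize(im[150:260,235:325],None,fx=4.4,fy=4.4,interpolation=cv2.INTER_CUBIC);b=cv2.resize(s[145:255,240:330],None,fx=4.4,fy=4.4,interpolation=cv2.INTER_CUBIC)
cv2.imwrite('pics/t3.png',np.hstack([a,b]))
E
```

```text
t: 4.92
tcp_pos: [0.4704, -0.2462, 0.1818]
tcp_rot: [[1.0, -0.005, -0.007], [-0.005, -1.0, -0.001], [-0.007, 0.001, -1.0]]
contact_force: [0.0, -1.9, -0.3]
gripper_width: 0.0
grasp_force: 0.0
```

View pics/t3.png

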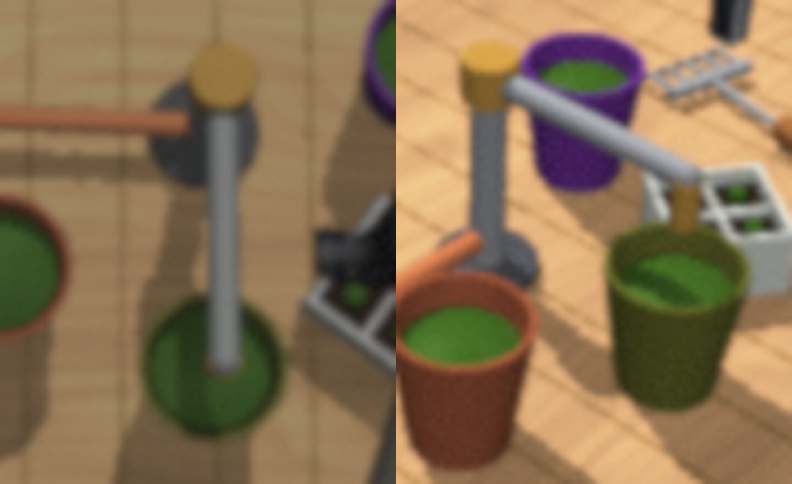

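The top half shows the tube running from the hub at (223,76) to its end at (226,367), with the olive rim centred at (213,366). I'll convert these.

```bash
python3 - <<'E'
from h import *
f=lambda u,v:((u+.5)/4.4+234.5,(v+.5)/4.4+149.5)
for n,u,v,z in(('hub',223,76,.176),('end',226,362,.167),('mid',224.5,240,.167),('pot',213,366,.095),):print(n,at('top',f(u,v),z))
g=lambda u,v:((u-396+.5)/4.4+239.5,(v+.5)/4.4+144.5)
for n,u,v,z in(('hub',490,57,.176),('mouth',684,230,.126),('tubeend',690,175,.168),('pot',678,271,.095)):print('side',n,at('side',g(u,v),z))
E
```

```text
hub [ 0.5826 -0.1476  0.176 ]
end [ 0.4215 -0.1493  0.167 ]
mid [ 0.4901 -0.1488  0.167 ]
pot [ 0.4234 -0.1475  0.095 ]
side hub [ 0.586  -0.1452  0.176 ]
side mouth [ 0.4222 -0.1429  0.126 ]
side tubeend [ 0.421  -0.1411  0.168 ]
side pot [ 0.4224 -0.1417  0.095 ]
```

Both cameras put the outlet within about 2 mm of the pot's centre. The lever is next: rise, cross over to its -y side, and plan the sweep.

```bash
python3 - <<'E'
from h import *
A=np.array([.5203,.1319]);r=.075
for f in np.append(np.arange(.1,1.6,.125),1.6):
    p=A+r*np.array([-np.cos(f),np.sin(f)])+(.009+.011*np.sin(f)+.0145*np.cos(f))*np.array([-np.sin(f),-np.cos(f)])
    print(round(f,2),p)
E
python3 -m crank '[{"delta_rot":[0,0,0],"dp":[0,0,-0.03],"claw":0},{"delta_rot":[0,0,0],"dp":[0,0,-0.03],"claw":0},{"delta_rot":[0,0,0],"dp":[0,0,-0.02],"claw":0},{"delta_rot":[0,0,0],"dp":[0,-0.035,0],"claw":0},{"delta_rot":[0,0,0],"dp":[0,-0.035,0],"claw":0},{"delta_rot":[0,0,0],"dp":[0,-0.035,0],"claw":0},{"delta_rot":[0,0,0],"dp":[0,-0.035,0],"claw":0},{"delta_rot":[0,0,0],"dp":[0,-0.035,0],"claw":0}]'
python3 -m crank '[{"delta_rot":[0,0,0],"dp":[-0.005,-0.03,0],"claw":0},{"delta_rot":[0,0,0],"dp":[-0.005,-0.03,0],"claw":0},{"delta_rot":[0,0,0],"dp":[-0.005,-0.03,0],"claw":0},{"delta_rot":[0,0,0],"dp":[-0.005,-0.03,0],"claw":0},{"delta_rot":[0,0,0],"dp":[-0.005,-0.03,0],"claw":0},{"delta_rot":[0,0,0],"dp":[0,-0.01,0],"claw":0},{"delta_rot":[0,0,0],"dp":[0,0,0],"claw":0},{"delta_rot":[0,0,0],"dp":[0,0,0],"claw":0}]'
```

```text
0.1 [0.4432 0.115 ]
0.22 [0.4415 0.1237]
0.35 [0.4408 0.1328]
0.48 [0.4413 0.1423]
0.6 [0.4431 0.1518]
0.72 [0.4462 0.1613]
0.85 [0.4506 0.1705]
0.98 [0.4565 0.1793]
1.1 [0.4637 0.1872]
1.23 [0.4721 0.1942]
1.35 [0.4815 0.2001]
1.48 [0.4919 0.2045]
1.6 [0.5029 0.2074]
t: 5.68
tcp_pos: [0.4738, -0.0649, 0.2642]
tcp_rot: [[1.0, -0.0, 0.0], [-0.0, -1.0, -0.0], [0.0, 0.0, -1.0]]
contact_force: [0.9, 0.3, -0.3]
gripper_width: -0.0002
grasp_force: 0.0
t: 6.35
tcp_pos: [0.4493, 0.093, 0.2641]
tcp_rot: [[1.0, 0.0, 0.0], [0.0, -1.0, -0.001], [0.0, 0.001, -1.0]]
contact_force: [-0.1, 0.1, 0.7]
gripper_width: -0.0001
grasp_force: 0.0
```

```bash
python3 -m crank '[{"delta_rot":[0,0,0],"dp":[0,0,0.035],"claw":0},{"delta_rot":[0,0,0],"dp":[0,0,0.035],"claw":0},{"delta_rot":[0,0,0],"dp":[0,0,0.035],"claw":0},{"delta_rot":[0,0,0],"dp":[-0.006,0,0.035],"claw":0},{"delta_rot":[0,0,0],"dp":[0,0,0.03],"claw":0},{"delta_rot":[0,0,0],"dp":[0,0,0.027],"claw":0},{"delta_rot":[0,0,0],"dp":[0,0,0],"claw":0},{"delta_rot":[0,0,0],"dp":[0,0,0],"claw":0}]'
```

```text
t: 7.02
tcp_pos: [0.4423, 0.0913, 0.0663]
tcp_rot: [[1.0, -0.003, -0.004], [-0.003, -1.0, -0.001], [-0.004, 0.002, -1.0]]
contact_force: [1.0, -0.8, 0.7]
gripper_width: -0.0002
grasp_force: 0.0
```

Sweep, first half (to about 0.6 rad).

```bash
python3 -m crank '[{"delta_rot":[0,0,0],"dp":[0,-0.012,0],"claw":0},{"delta_rot":[0,0,0],"dp":[0,-0.012,0],"claw":0},{"delta_rot":[0,0,0],"dp":[-0.001,-0.009,0],"claw":0},{"delta_rot":[0,0,0],"dp":[0,-0.009,0],"claw":0},{"delta_rot":[0,0,0],"dp":[0,-0.009,0],"claw":0},{"delta_rot":[0,0,0],"dp":[0.002,-0.01,0],"claw":0},{"delta_rot":[0,0,0],"dp":[0.003,-0.009,0],"claw":0},{"delta_rot":[0,0,0],"dp":[0,0,0],"claw":0}]'
```

```text
t: 7.68
tcp_pos: [0.4477, 0.1667, 0.0677]
tcp_rot: [[1.0, 0.003, 0.001], [0.003, -1.0, 0.002], [0.001, -0.002, -1.0]]
contact_force: [-0.1, 0.8, -0.3]
gripper_width: -0.0001
grasp_force: 0.0
```

```bash
python3 -m crank '[{"delta_rot":[0,0,0],"dp":[0.005,-0.008,0],"claw":0},{"delta_rot":[0,0,0],"dp":[0.006,-0.008,0],"claw":0},{"delta_rot":[0,0,0],"dp":[0.007,-0.007,0],"claw":0},{"delta_rot":[0,0,0],"dp":[0.008,-0.006,0],"claw":0},{"delta_rot":[0,0,0],"dp":[0.009,-0.005,0],"claw":0},{"delta_rot":[0,0,0],"dp":[0.009,-0.004,0],"claw":0},{"delta_rot":[0,0,0],"dp":[0,0,0],"claw":0},{"delta_rot":[0,0,0],"dp":[0,0,0],"claw":0}]'
```

```text
t: 8.35
tcp_pos: [0.4917, 0.2027, 0.0671]
tcp_rot: [[1.0, -0.0, 0.0], [-0.0, -1.0, 0.001], [0.0, -0.001, -1.0]]
contact_force: [-0.3, 0.1, -0.5]
gripper_width: -0.0001
grasp_force: 0.0
```

```bash
python3 -m crank '[{"delta_rot":[0,0,0],"dp":[0.005,-0.001,0],"claw":0},{"delta_rot":[0,0,0],"dp":[0.004,0,0],"claw":0},{"delta_rot":[0,0,0],"dp":[0.003,0,0],"claw":0},{"delta_rot":[0,0,0],"dp":[0.002,0,0],"claw":0},{"delta_rot":[0,0,0],"dp":[0,0,0],"claw":0},{"delta_rot":[0,0,0],"dp":[0,0,0],"claw":0},{"delta_rot":[0,0,0],"dp":[0,0,0],"claw":0},{"delta_rot":[0,0,0],"dp":[0,0,0],"claw":0}]'
```

```text
t: 9.02
tcp_pos: [0.5036, 0.2031, 0.0671]
tcp_rot: [[1.0, 0.001, -0.002], [0.001, -1.0, -0.0], [-0.002, 0.0, -1.0]]
contact_force: [-4.4, 1.0, 2.3]
gripper_width: 0.0001
grasp_force: 2.6
```

The force has risen to 4.4 N, well above the lever's friction, so it is at the stop. I'll press slightly more to confirm, then back off and rise.

```bash
python3 -m crank '[{"delta_rot":[0,0,0],"dp":[0.002,0,0],"claw":0},{"delta_rot":[0,0,0],"dp":[0,0,0],"claw":0},{"delta_rot":[0,0,0],"dp":[0,0,0],"claw":0},{"delta_rot":[0,0,0],"dp":[0,0,0],"claw":0},{"delta_rot":[0,0,0],"dp":[0,0,0],"claw":0},{"delta_rot":[0,0,0],"dp":[0,0,0],"claw":0},{"delta_rot":[0,0,0],"dp":[0,0,0],"claw":0},{"delta_rot":[0,0,0],"dp":[0,0,0],"claw":0}]'
python3 -m crank '[{"delta_rot":[0,0,0],"dp":[-0.01,0,0],"claw":0},{"delta_rot":[0,0,0],"dp":[-0.02,0,0],"claw":0},{"delta_rot":[0,0,0],"dp":[-0.03,0,0],"claw":0},{"delta_rot":[0,0,0],"dp":[-0.01,0,-0.03],"claw":0},{"delta_rot":[0,0,0],"dp":[0,0,-0.04],"claw":0},{"delta_rot":[0,0,0],"dp":[-0.02,-0.02,-0.03],"claw":0},{"delta_rot":[0,0,0],"dp":[-0.02,-0.02,-0.02],"claw":0},{"delta_rot":[0,0,0],"dp":[0,0,0],"claw":0}]'
python3 - <<'E'
from h import *
im=cv2.cvtColor(ctrl.read_camera('top'),cv2.COLOR_RGB2BGR);s=cv2.cvtColor(ctrl.read_camera('side'),cv2.COLOR_RGB2BGR)
a=cv2.resize(im[140:270,140:360],None,fx=2.4,fy=2.4,interpolation=cv2.INTER_CUBIC);b=cv2.resize(s[130:300,140:370],None,fx=1.56,fy=1.56,interpolation=cv2.INTER_CUBIC)
b=cv2.copyMakeBorder(b,0,0,0,a.shape[1]-b.shape[1],0);cv2.imwrite('pics/t4.png',np.vstack([a,b]))
E
```

```text
t: 9.68
tcp_pos: [0.5037, 0.2031, 0.067]
tcp_rot: [[1.0, 0.001, -0.006], [0.001, -1.0, -0.001], [-0.006, 0.001, -1.0]]
contact_force: [-8.3, 0.4, 4.9]
gripper_width: 0.0005
grasp_force: 4.3
t: 10.35
tcp_pos: [0.397, 0.2499, 0.1932]
tcp_rot: [[1.0, 0.008, 0.011], [0.008, -1.0, 0.009], [0.011, -0.009, -1.0]]
contact_force: [-0.3, 1.5, -0.1]
gripper_width: 0.0002
grasp_force: 0.0
```

View pics/t4.png

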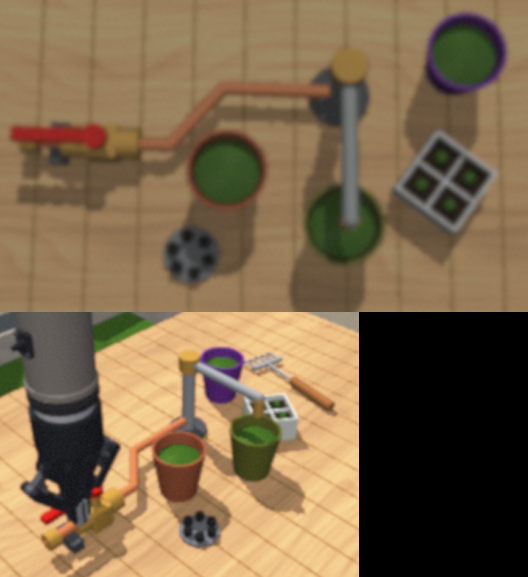

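The lever lies along the pipe from (94,136) to (12,132) and is on its stop: the force rose to 8 N with no further movement. The spout is still over the olive pot with its end at (350,222), the other items have not moved, and the arm is clear.

```bash
python3 -c "
from workcell import ctrl
print(ctrl.hand_in())"
```

```text
the job is handed in; nothing more can be done
None
```

The spout's outlet stands within about 2 mm of the olive pot's centre, the red lever was then pushed to its fully open stop, nothing else was seen to move, and I handed the job in at about 10.5 s.

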